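# Roll the cover strip home on a badge display panel

### The arm

A 7-joint arm with a two-finger parallel gripper is mounted at the origin on the work surface. World frame = base frame: x ahead of the robot, y to its left, z up, the work surface at z = 0. Lengths are in m, angles in rad, forces in N, time in s.
With the tool pointing down it reaches from about 0.4 to 0.85 m from the base axis. Payload 10.4 kg.
Tool frame: the origin (TCP) lies midway between the tips of the shut fingers; the grasp point (between the pads) lies 19 mm behind it; z points along the fingers, y is the direction in which the jaws open and shut (so a half turn about z gives the same grasp; the last joint's range is limited). The gripper opens to 85 mm and grips with 20 to 120 N. Pads are 22 mm wide; open, the fingers measure 114 mm over their backs; the gripper's body (76 mm by 85 mm) begins 54 mm behind the grasp point. The pads swing forward as they close: fully open they stand 13 mm farther back than shut.
Start: joints at [1.312, 0.332, -0.065, 1.46, 0.022, 1.35, -0.088], TCP at [0.146, -0.608, 0.231] pointing down, gripper open.
Joint ranges: [-2.6, 2.6], [-0.5, 2.12], [-1.47, 1.34], [0.16, 2.42], [-1.27, 4.41], [0.06, 2.06], [-2.6, 2.6]. Speed limits (rad/s): [2.22, 2.22, 2.79, 2.79, 3.14, 3.14, 3.14].

### API

Orientations are given as a unit quaternion [x, y, z, w].
In Python, from workcell import manip, viewer gives the robot as it stands.
- The arm moves only by the tool move_arm, never from a script. Its argument "deltas" is a list of rows, each a list of 7 numbers: the shift along the tool's x, y, z in m, then the turn, a rotation vector about the tool's x, y, z in degrees, then the opening, from -1 (shut) to 1 (fully open). In form: [[dx, dy, dz, wx, wy, wz, gripper], ...]. A call has 1 to 10 rows; each row shifts and turns the commanded pose from where the row before left it, along the tool's axes as they then stand; what a row does not reach is not made up. A row lasts 1/8 s, in which the tool goes at most 62.5 mm and 10.7 degrees, less where a joint would pass 70% of its speed; a pose out of reach is approached as far as the arm can. A call with a gripper value outside its range is refused whole. The fingers move at their own pace and stop on an object; "force" is the grip in N (left out, the last holds). Time passes only in rows, so rows that do not move let the fingers close. It gives the time, the measured TCP pose, the force and the opening at its end, in the units of the state.
- manip.get_obs(): the state, without advancing time (a new reading comes with each control period).
- viewer.camera(name): name is "scene" or "top" or "wrist"; returns (picture, depth): 480x640x3 uint8, red, green, blue; 480x640 float32, m along the optical axis (not along the pixel's ray), 0 where there is no reading.
- viewer.calibration(name): a dict with "fx", "fy", "cx", "cy" (pixels), "dist" ([k1, k2, p1, p2, k3] as OpenCV has them; the pictures are not rectified), "R" (3x3) and "t" (3): a world point X has camera coordinates R X + t; the wrist camera has in their place "T_tool_cam" (4x4, takes a point from camera to tool coordinates, whose origin is the TCP and whose axes are the flange's). Camera axes: x right, y down, z forward; pixel columns grow to the right and rows downward; lengths in m; the calibration is good to about 2 mm. A picture is of the moment at which its call begins: read the wrist's pose just before it. calibration takes no time and is no camera call.
- manip.hand_in(): hands the job in, once; it reports no verdict.
The state is a dict: "clock": time; "joint_pos": joint angles; "joint_velocities": joint speeds; "tau": joint torques, N m; "position": TCP position; "ee_rot": TCP orientation; "ft_force": force on the tool from outside, world axes, zero at the start; "torque": the same for the moment, N m; "grip_width": opening from 0.0 (shut) to 1.0 (fully open).
Only numpy, scipy, OpenCV 4.12 (cv2) and the standard library are available. Lean on these libraries where they do the work, as an engineer would, in place of code of your own. Each camera call takes 0.05 s, during which the arm holds its last target.

### The job

The brass cover strip along the near side of the badge panel is standing proud of its groove. Take the hand roller, start at the strip's screwed-down end on your left and roll it along under firm pressure to the free end, so that every section is fully home, level with the strips on the other sides. Only the roller may touch the panel; then hang the roller back upright in its stand, leaving the mug, keys and stapler where they are.

Things in the scene. Friction and masses are not known exactly. Their poses are not given: they have to be found in the camera images.
- panel: Badge panel, fixed flat on the table: 220 mm (x) by 310 mm (y), navy felt with gold-green badges, aluminium frame 22 mm high, sides 29 mm wide, black corner blocks. A 14 mm wide brass strip on each side, top 24 mm above the table when home; the one on the side nearest the robot (panel x = -96 mm) stands proud. Origin: centre of underside; +y along that strip to its screwed-down left end.
- strip_start (a point): Centre of the top of the strip's first section, at the left end seen from the robot: a fixed, already seated brass section 34 mm long with a dark screw head in it, 24 mm above the table. Seven loose sections follow along panel -y. Axes as the panel.
- strip_end (a point): Where the centre of the top of the strip's last section (section 7, at the free right-hand end) lies once it is home: 238 mm along panel -y from strip_start, 24 mm above the table.
- strip_1 (a joint): Brass snap-in section 1: rigid, 14 mm wide, 34 mm long, centre 34 mm from strip_start along panel -y. Value: how far it stands proud, m; 0 = fully home. Starts 2 to 6 mm proud. Pressed straight down by about 5 N, independent of its neighbours, stops hard at 0, stays where left.
- strip_2 (a joint): Brass snap-in section 2: rigid, 14 mm wide, 34 mm long, centre 68 mm from strip_start along panel -y. Value: how far it stands proud, m; 0 = fully home. Starts 2 to 6 mm proud. Pressed straight down by about 5 N, independent of its neighbours, stops hard at 0, stays where left.
- strip_3 (a joint): Brass snap-in section 3: rigid, 14 mm wide, 34 mm long, centre 102 mm from strip_start along panel -y. Value: how far it stands proud, m; 0 = fully home. Starts 2 to 6 mm proud. Pressed straight down by about 5 N, independent of its neighbours, stops hard at 0, stays where left.
- strip_4 (a joint): Brass snap-in section 4: rigid, 14 mm wide, 34 mm long, centre 136 mm from strip_start along panel -y. Value: how far it stands proud, m; 0 = fully home. Starts 2 to 6 mm proud. Pressed straight down by about 5 N, independent of its neighbours, stops hard at 0, stays where left.
- strip_5 (a joint): Brass snap-in section 5: rigid, 14 mm wide, 34 mm long, centre 170 mm from strip_start along panel -y. Value: how far it stands proud, m; 0 = fully home. Starts 2 to 6 mm proud. Pressed straight down by about 5 N, independent of its neighbours, stops hard at 0, stays where left.
- strip_6 (a joint): Brass snap-in section 6: rigid, 14 mm wide, 34 mm long, centre 204 mm from strip_start along panel -y. Value: how far it stands proud, m; 0 = fully home. Starts 2 to 6 mm proud. Pressed straight down by about 5 N, independent of its neighbours, stops hard at 0, stays where left.
- strip_7 (a joint): Brass snap-in section 7: rigid, 14 mm wide, 34 mm long, centre 238 mm from strip_start along panel -y. Value: how far it stands proud, m; 0 = fully home. Starts 2 to 6 mm proud. Pressed straight down by about 5 N, independent of its neighbours, stops hard at 0, stays where left.
- roller: Hand roller, 140 mm tall, 0.25 kg, upright in its stand, handle up. Black rubber wheel, 40 mm diameter, 34 mm wide, free on an axle along the roller's y: it rolls along its x, either way. Steel yoke 14 mm (x) by 48 mm (y); shoulder bar 18 mm (x) by 76 mm (y), 50 to 56 mm above the wheel's lowest point. Origin: the wheel's lowest point; z up the handle.
- roller_grip (a point): On the axis of the roller's handle, 112 mm above the wheel's lowest point: a good place to grip. The handle is beech, 26 by 26 mm square (faces square to the roller's x and y), from 66 to 140 mm above the wheel's lowest point. Axes as the roller.
- roller_wheel (a joint): Angle in rad that the wheel has turned in its yoke; 0 at the start, either sign.
- stand: Dark wooden stand, fixed, left or right of the panel: base 84 (x) by 100 (y) by 8 mm; two cheeks 60 mm long (x), 12 mm thick, tops 64 mm above the table, 56 mm gap between them (y), low back wall at +x. The roller hangs between them, shoulder bar on both cheek tops, axle along y (either way round), its origin then 14 mm above the stand's. Origin: centre of underside.
- mug: White mug, 76 mm diameter, 92 mm tall, with a handle; leave it alone. Stands on the other side of the panel from the stand. Origin: centre of its underside.
- keys: Bunch of keys with a black fob, about 145 mm long, lying flat, left of the work area. Leave alone. Origin: in the key ring, on the table.
- stapler: Black and green stapler, 145 by 36 mm, 53 mm tall, right of the work area. Leave alone. Origin: centre of its underside.
Mind the look-alikes: they are no part of the job. Of the things like the stand, leave any that is orange or pink; of the rest the larger one is meant.

How it is judged:
On the way, in this order (a step that is already met when the one before it is completed fails the run):
1. rolling begins at the screwed-down end: section 1 is home while sections 6 and 7 still stand proud (value of joint strip_1 below 0.0012 m and value of joint each of strip_6, strip_7 above 0.0025 m), for 0.05 s.
2. half way: sections 1 to 4 are home while section 7 still stands proud (value of joint each of strip_1, strip_2, strip_3, strip_4 below 0.0012 m and value of joint strip_7 above 0.0025 m), for 0.05 s.
3. all seven sections are home and the wheel has rolled (turned at least 4 rad; the whole strip gives about 12) (value of joint each of strip_1, strip_2, strip_3, strip_4, strip_5, strip_6, strip_7 below 0.0012 m and (value of joint roller_wheel above 4 rad or value of joint roller_wheel below -4 rad)), for 0.1 s.
At the end, for the whole second after the job is handed in: All seven sections are within 1.2 mm of home, the wheel has turned 4 rad or more, and the roller hangs at rest in its stand, shoulder bar on both cheeks: upright within 0.10 rad, within 18 mm along the stand's x and 8 mm along its y, wheel 10 to 17 mm above the table, axle within 0.3 rad (all of step 3 and x of roller in the frame of stand between -0.018 and 0.018 m and y of roller in the frame of stand between -0.008 and 0.008 m and z of roller in the frame of stand between 0.01 and 0.017 m and angle between roller's own z axis and vertical below 0.1 rad and angle between the x axis of roller and the x axis of stand, either way round below 0.3 rad and linear speed of roller below 0.02 m/s); the robot touches nothing.
It fails at once if a finger or the arm pushes on the panel or its strip (more than 2 N) (contact force between any of the fingers, the arm and panel above 2 N).
It fails at once if the mug, keys or stapler is moved by more than 30 mm (distance of any of mug, keys, stapler from where it was at the start of the episode above 0.03 m).
It also fails if it takes over 64 s, if anything falls off the work surface, if the arm or the gripper's body presses on something with over 40 N, if the wrist force passes 120 N, or if a joint passes its speed limit or range.

## Working session

There is one attempt and no reset: what is moved stays moved. The work goes in short steps, Python scripts to look and compute and a tool call to move; the robot and the scene stay as the last step left them, time stands still between calls to the robot, and variables do not carry over. Pictures are saved under pics/ and viewed, and the job is handed in when it is done.

Besides the shell and the picture viewer there is one more tool, called after ">>>" as name(argument=value, ...) on one line, values as JSON. move_arm: Moves the arm, as the interface text tells. Its arguments: {"type":"object","properties":{"deltas":{"type":"array"},"force":{"type":"number"}},"required":["deltas"]}

```bash
ls; mkdir -p pics; python3 - <<'E'
from workcell import manip, viewer
import cv2
o=manip.get_obs()
for k,v in o.items(): print(k,v)
for n in ["top","scene"]:
    im,d=viewer.camera(n); cv2.imwrite(f"pics/{n}0.png",im[:,:,::-1])
    import numpy as np; np.savez(f"{n}0.npz",im=im,d=d)
for n in ["top","scene","wrist"]: print(n,viewer.calibration(n))
E
```

```text
pics
clock 0.0
joint_pos [ 1.31243372  0.3328436  -0.06468035  1.46089247  0.02162175  1.34992948
 -0.08848192]
joint_velocities [-6.97575118e-04  3.31192670e-04  1.03537348e-04  4.65111507e-04
  8.49994599e-04 -8.10570126e-04 -6.47651356e-05]
tau [ 2.30730411e-04 -6.25450659e+01  4.89525776e-02 -3.91596866e+01
  1.61075051e-02  1.00457633e-02 -3.64516302e-05]
position [ 0.14588237 -0.60736372  0.23055688]
ee_rot [ 9.93058381e-01  1.17620486e-01 -1.26324406e-04 -6.76787162e-04]
ft_force [-0.22005259  0.54583464  0.5304767 ]
torque [ 0.00062491  0.0378574  -0.01995046]
grip_width 0.9977153298822802
top {'fx': 444.54161810549454, 'fy': 444.54161810549454, 'cx': 315.2156819003606, 'cy': 244.39426253553117, 'dist': array([-0.09426619,  0.        ,  0.        ,  0.        ,  0.        ]), 'R': array([[-0.01556112, -0.99926649, -0.03499045],
       [-0.98762647,  0.02082262, -0.15543606],
       [ 0.15605064,  0.03213873, -0.98722606]]), 't': array([0.02174148, 0.50573691, 0.96699942])}
scene {'fx': 576.6597526106287, 'fy': 576.6597526106287, 'cx': 312.31845381997215, 'cy': 238.30614798753717, 'dist': array([-0.13518789,  0.        ,  0.        ,  0.        ,  0.        ]), 'R': array([[-0.80416684,  0.59436392, -0.00687214],
       [ 0.40729341,  0.5425685 , -0.73466421],
       [-0.43292929, -0.59359157, -0.6783961 ]]), 't': array([ 0.40609684, -0.130789  ,  1.59651856])}
wrist {'fx': 371.14284899550745, 'fy': 371.14284899550745, 'cx': 317.83261717020685, 'cy': 236.8298474885741, 'dist': array([-0.06724647,  0.        ,  0.        ,  0.        ,  0.        ]), 'T_tool_cam': array([[ 4.09445056e-04, -9.62279128e-01, -2.72063802e-01,
         6.96335828e-02],
       [ 9.99999899e-01,  3.43059071e-04,  2.91572894e-04,
        -9.44613945e-05],
       [-1.87240555e-04, -2.72063893e-01,  9.62279171e-01,
        -1.42964095e-01],
       [ 0.00000000e+00,  0.00000000e+00,  0.00000000e+00,
         1.00000000e+00]])}
```

View pics/top0.png

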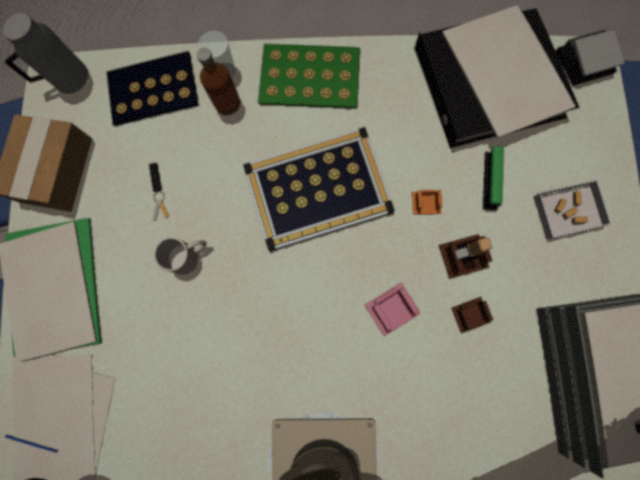

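View pics/scene0.png

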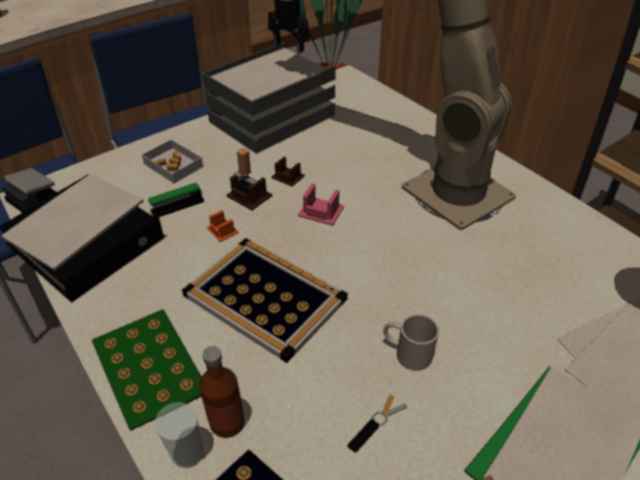

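Candidates for the stand/roller in the top view: dark (466,256), dark (472,315), orange (427,202), pink (392,308). Only (466,256) holds a roller. I'll check it in a crop.

```bash
cat > h.py <<'E'
import numpy as np, cv2
from scipy.spatial.transform import Rotation as Rn
def cal(n,obs=None):
    from workcell import viewer
    c=viewer.calibration(n)
    K=np.array([[c['fx'],0,c['cx']],[0,c['fy'],c['cy']],[0,0,1]]);D=np.array(c['dist'])
    if 'R' in c: R,t=c['R'],c['t']; Rw=R.T; o=-R.T@t
    else:
        Rt=Rn.from_quat(obs['ee_rot']).as_matrix(); T=c['T_tool_cam']
        Rw=Rt@T[:3,:3]; o=Rt@T[:3,3]+obs['position']
    return K,D,Rw,o   # Rw cam->world
def ray(c,px,z):
    K,D,Rw,o=c
    p=cv2.undistortPoints(np.array(px,float).reshape(-1,1,2),K,D).reshape(-1,2)
    d=np.c_[p,np.ones(len(p))]@Rw.T
    s=(z-o[2])/d[:,2]
    return o+s[:,None]*d
def proj(c,P):
    K,D,Rw,o=c
    R=Rw.T; t=-R@o
    return cv2.projectPoints(np.array(P,float).reshape(-1,1,3),cv2.Rodrigues(R)[0],t,K,D)[0].reshape(-1,2)
def cloud(c,d):
    K,D,Rw,o=c
    v,u=np.mgrid[:480,:640]
    p=cv2.undistortPoints(np.stack([u,v],-1).reshape(-1,1,2).astype(float),K,D).reshape(480,640,2)
    X=np.dstack([p,np.ones((480,640))])*d[...,None]
    return X@Rw.T+o
E
python3 - <<'E'
from h import *
T=np.load('top0.npz'); S=np.load('scene0.npz')
a=cv2.resize(T['im'][110:340,230:510],None,fx=2.85,fy=2.85,interpolation=cv2.INTER_CUBIC)[:600]
cv2.imwrite('pics/c1.png',a[:,:,::-1])
a=cv2.resize(S['im'][140:250,200:350],None,fx=5,fy=5,interpolation=cv2.INTER_CUBIC)
cv2.imwrite('pics/c2.png',a[:,:,::-1])
c=cal('top')
for n,p,z in [('stand',(466,256),0.03),('small',(472,315),.03),('mug',(172,258),.05),('keys',(160,205),0),('stap',(494,180),.03)]: print(n,ray(c,[p],z))
cw=cloud(c,T['d'])
for p in [(466,256),(480,245),(487,244),(300,330),(330,230)]: print(p,cw[p[1],p[0]])
E
```

```text
stand [[ 0.47363956 -0.33017274  0.03      ]]
small [[ 0.34039994 -0.33547849  0.03      ]]
mug [[0.47994554 0.33933523 0.05      ]]
keys [[0.61813887 0.39290996 0.        ]]
stap [[ 0.65192137 -0.40986594  0.03      ]]
(466, 256) [ 0.47107637 -0.32379597  0.05063361]
(480, 245) [ 0.47978767 -0.3216828   0.15423304]
(487, 244) [ 0.48119009 -0.33531868  0.1563846 ]
(300, 330) [ 0.31398968  0.05190356 -0.00073421]
(330, 230) [ 0.54192409 -0.02171078  0.02187905]
```

View pics/c1.png

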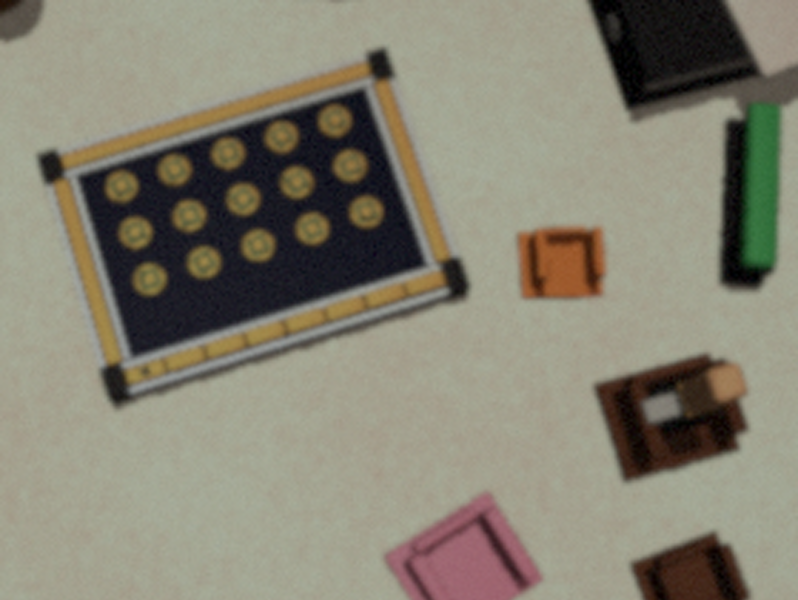

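View pics/c2.png

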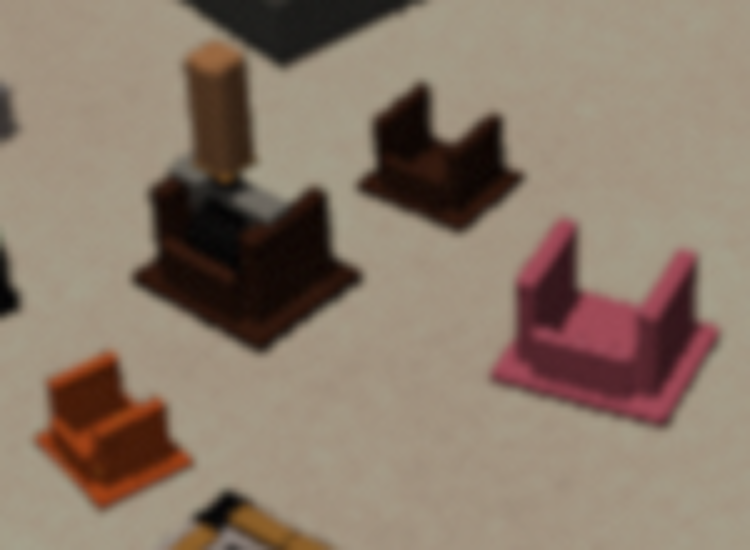

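The crops show the dark larger stand (top 466,256; scene 250,190) holding the roller. That is the target. Moving the wrist camera over it.

>>> move_arm(deltas=[[0.02, -0.013, -0.007, 0, 0, 0, 1], [0.035, -0.0225, -0.01, 0, 0, 0, 1], [0.04, -0.026, -0.01, 0, 0, 0, 1], [0.04, -0.026, -0.01, 0, 0, 0, 1], [0.04, -0.026, -0.01, 0, 0, 0, 1], [0.04, -0.026, -0.01, 0, 0, 0, 1], [0.04, -0.026, -0.01, 0, 0, 0, 1], [0.035, -0.0225, -0.005, 0, 0, 0, 1], [0.025, -0.016, 0, 0, 0, 0, 1], [0.02, -0.013, 0, 0, 0, 0, 1]])

```text
clock: 1.35
position: [0.4223, -0.316, 0.3037]
ee_rot: [0.993, 0.119, 0.0, 0.0]
ft_force: [-0.6, -0.8, -1.0]
grip_width: 0.999
```

```bash
cat > w.py <<'E'
import sys
from h import *
from workcell import manip,viewer
n=sys.argv[1]
o=manip.get_obs(); im,d=viewer.camera('wrist')
print(o['clock'],o['position'],Rn.from_quat(o['ee_rot']).as_matrix().round(3).tolist(),o['ft_force'])
cv2.imwrite(f'pics/{n}.png',im[:,:,::-1]); np.savez(n+'.npz',im=im,d=d,pos=o['position'],q=o['ee_rot'])
E
python3 w.py w1
```

```text
1.35 [ 0.42229311 -0.31596899  0.3036746 ] [[0.972, 0.236, 0.0], [0.236, -0.972, -0.0], [0.0, 0.0, -1.0]] [-0.60016092 -0.78083534 -1.04721375]
```

View pics/w1.png

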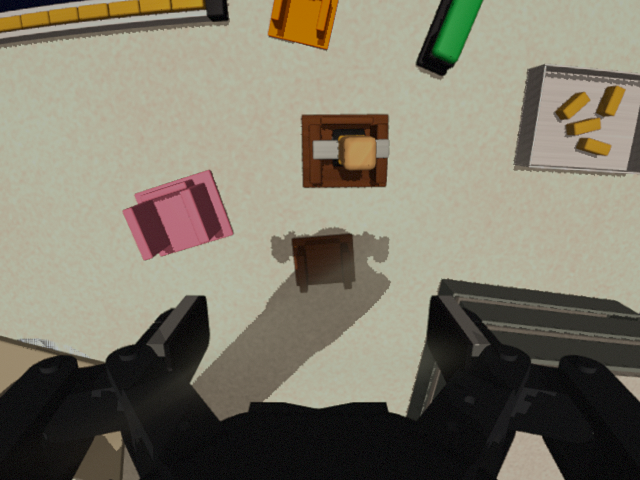

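```bash
cat > m1.py <<'E'
from h import *
T=np.load('w1.npz'); o={'position':T['pos'],'ee_rot':T['q']}
c=cal('wrist',o); W=cloud(c,T['d']); im=T['im']
hsv=cv2.cvtColor(im,cv2.COLOR_RGB2HSV)
a=cv2.resize(im[90:210,270:420],None,fx=5,fy=5,interpolation=cv2.INTER_CUBIC); cv2.imwrite('pics/c3.png',a[:,:,::-1])
# handle top
sub=np.zeros((480,640),bool); sub[90:210,270:420]=1
z=W[...,2]
def rect(m,zz,name):
    pts=np.argwhere(m)[:,::-1].astype(float)
    P=ray(c,pts,zz)[:,:2] if zz is not None else W[m][:,:2]
    r=cv2.minAreaRect((P*1000).astype(np.float32)); print(name,len(P),r, 'med z',np.median(z[m]))
rect(sub&(z>.145),None,'handle'); rect(sub&(z>.145),.154,'handle ray')
rect(sub&(z<.012)&(z>.004),None,'base')
rect(sub&(z>.004)&(z<.05),None,'stand all')
m=sub&(z>.066)&(z<.076); rect(m,None,'bar')
m=sub&(z>.06)&(z<.066); rect(m,None,'cheek')
s=(im.astype(int)[...,0]<110)&(im[...,2]<60)&sub
rect(s,0.008,'dark')
print(z[90:210:6,345].round(3)); print(z[150,300:395:4].round(3))
E
python3 m1.py
```

```text
handle 1159 ((480.6044616699219, -324.748046875), (27.226640701293945, 46.60224533081055), 10.138287544250488) med z 0.1539361611256742
handle ray 1159 ((482.76177978515625, -323.03472900390625), (87.06798553466797, 113.14163970947266), 9.147726058959961) med z 0.1539361611256742
base 2397 ((476.79449462890625, -334.3458251953125), (83.67185974121094, 100.48562622070312), 14.058039665222168) med z 0.008244452897812948
stand all 3247 ((476.79449462890625, -334.3458251953125), (83.67185974121094, 100.48562622070312), 14.058039665222168) med z 0.008670134769579174
bar 721 ((476.8662109375, -335.5857238769531), (51.318077087402344, 77.06089782714844), 12.336182594299316) med z 0.07032189610552719
cheek 1043 ((477.22296142578125, -334.470947265625), (60.06125259399414, 80.07763671875), 13.782163619995117) med z 0.0642107596260797
dark 4401 ((476.36968994140625, -334.84161376953125), (82.03336334228516, 98.90431213378906), 13.850926399230957) med z 0.010982917203429698
[-0.     0.002 -0.     0.002  0.008  0.039  0.01   0.045  0.148  0.151
  0.153  0.153  0.153  0.15   0.009  0.009  0.009  0.     0.     0.   ]
[0.001 0.008 0.009 0.064 0.07  0.07  0.071 0.071 0.07  0.07  0.115 0.151
 0.154 0.154 0.154 0.156 0.154 0.155 0.154 0.07  0.069 0.07  0.07  0.002]
```

View pics/c3.png

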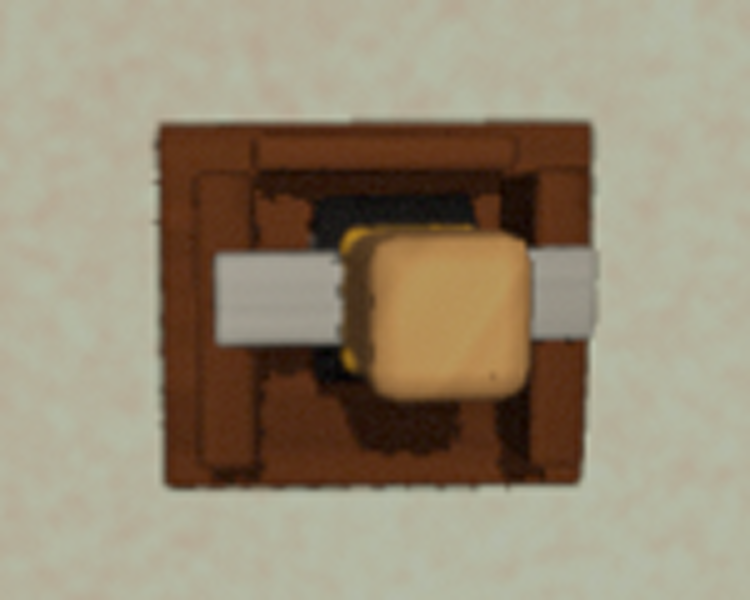

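```bash
cat > m2.py <<'E'
from h import *
T=np.load('w1.npz'); o={'position':T['pos'],'ee_rot':T['q']}
c=cal('wrist',o); W=cloud(c,T['d']); im=T['im']
sub=np.zeros((480,640),bool); sub[130:175,335:385]=1
hsv=cv2.cvtColor(im,cv2.COLOR_RGB2HSV)
m=(sub&(W[...,2]>.147)&(im[...,0]>150)).astype(np.uint8)
n,l,s,_=cv2.connectedComponentsWithStats(m); k=1+np.argmax(s[1:,4]); 
P=ray(c,np.argwhere(l==k)[:,::-1],.154)[:,:2]
print('handle',cv2.minAreaRect((P*1000).astype(np.float32)),s[k], P.mean(0))
# bar: gray
g=(np.ptp(im.astype(int),axis=2)<25)&(im[...,0]>110)&(abs(W[...,2]-.07)<.006); g[:90]=0;g[210:]=0;g[:,:270]=0;g[:,420:]=0
P=ray(c,np.argwhere(g)[:,::-1],.070)[:,:2]; print('bar',cv2.minAreaRect((P*1000).astype(np.float32)),g.sum())
# panel in top
T=np.load('top0.npz'); c=cal('top'); im=T['im']; hsv=cv2.cvtColor(im,cv2.COLOR_RGB2HSV)
sub=np.zeros((480,640),bool); sub[120:260,235:400]=1
br=sub&(hsv[...,1]>110)&(hsv[...,2]>110)&(hsv[...,0]>10)&(hsv[...,0]<28)
n,l,s,ce=cv2.connectedComponentsWithStats(br.astype(np.uint8))
for k in range(1,n):
    if s[k,4]>150:
        P=ray(c,np.argwhere(l==k)[:,::-1],.024)[:,:2]; print(s[k],cv2.minAreaRect((P*1000).astype(np.float32)))
bl=sub&(hsv[...,2]<60)
n,l,s,ce=cv2.connectedComponentsWithStats(bl.astype(np.uint8))
for k in range(1,n):
    if s[k,4]>25: print('blk',s[k],ce[k],ray(c,[ce[k]],.024))
cv2.imwrite('pics/m2.png',cv2.resize((br*255+bl*120).astype(np.uint8)[110:270,230:410],None,fx=3,fy=3))
E
python3 m2.py
```

```text
handle ((483.0855712890625, -334.3077392578125), (22.76476287841797, 22.616466522216797), 15.756525993347168) [345 137  30  31 861] [ 0.48326562 -0.33449346]
bar ((487.3509216308594, -333.8905944824219), (27.13838768005371, 75.5203857421875), 14.746846199035645) 655
[252 132 108  37 438] ((738.2297973632812, 32.77030944824219), (10.416400909423828, 268.6590881347656), 16.331073760986328)
[362 138  25  64 282] ((686.0595703125, -128.77114868164062), (161.9664764404297, 10.235814094543457), 16.42584800720215)
[249 173  23  65 294] ((606.836181640625, 140.748291015625), (162.64654541015625, 10.708574295043945), 16.655750274658203)
[274 206 112  38 510] ((554.7280883789062, -21.586471557617188), (11.15641975402832, 269.5954284667969), 16.369508743286133)
blk [360 128   7   9  49] [363.        132.2244898] [[ 0.77921932 -0.10622935  0.024     ]]
blk [ 258  142  120   92 5068] [318.14857932 190.10516969] [[0.63752628 0.00409358 0.024     ]]
blk [244 164   8  10  53] [247.62264151 168.16981132] [[0.69644056 0.17179361 0.024     ]]
blk [386 201   8  14  69] [389.2173913  207.27536232] [[ 0.59232917 -0.16055774  0.024     ]]
blk [267 239   9  12  72] [270.33333333 244.45833333] [[0.51060853 0.11680469 0.024     ]]
```

View pics/m2.png

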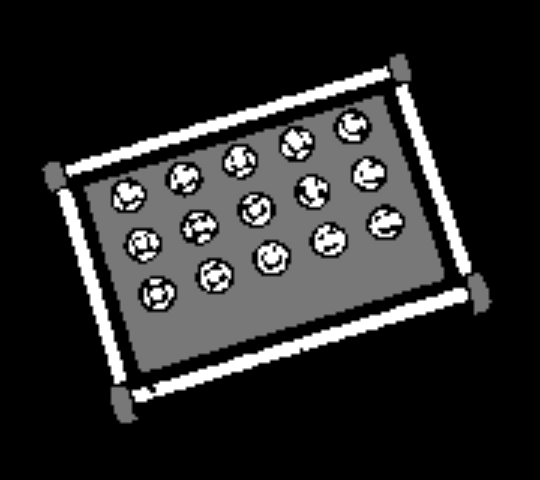

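```bash
python3 - <<'E'
from h import *
from workcell import manip
o=manip.get_obs(); print(o['joint_pos'].round(3))
c=cal('wrist',{'position':o['position'],'ee_rot':o['ee_rot']})
print(ray(c,[(360,153)],.154), ray(c,[(351,149.5)],.07))
Rt=Rn.from_quat(o['ee_rot']).as_matrix()
print(np.degrees(np.arctan2(Rt[1,0],Rt[0,0])), Rt.T@(np.array([.483,-.3343,.107])-o['position']))
E
```

```text
[ 0.882  0.107 -0.359  1.586  0.036  1.454 -0.808]
[[ 0.48506065 -0.33183528  0.154     ]] [[ 0.48424955 -0.33233355  0.07      ]]
13.844271067985142 [0.05162571 0.03451078 0.19672305]
```

>>> move_arm(deltas=[[0.028, 0.0155, 0.01, 0, 0, 0, 1], [0.028, 0.0155, 0.02, 0, 0, 9.95, 1], [0, 0, 0.02, 0, 0, 9.95, 1], [0, 0, 0.02, 0, 0, 9.95, 1], [0, 0, 0.01, 0, 0, 9.95, 1], [0, 0, 0, 0, 0, 9.95, 1], [0, 0, 0, 0, 0, 9.95, 1], [0, 0, 0, 0, 0, 9.95, 1], [0, 0, 0, 0, 0, 9.95, 1], [0, 0, 0, 0, 0, 9.95, 1]], force=100)

```text
clock: 2.65
position: [0.4828, -0.3345, 0.2235]
ee_rot: [0.786, -0.618, -0.0, -0.0]
ft_force: [-0.3, -0.0, 0.5]
grip_width: 1.002
```

```bash
python3 w.py w2
```

```text
2.65 [ 0.48283279 -0.33452813  0.22352638] [[0.236, -0.972, 0.0], [-0.972, -0.236, 0.0], [-0.0, -0.0, -1.0]] [-0.27865277 -0.0337948   0.5221953 ]
```

View pics/w2.png

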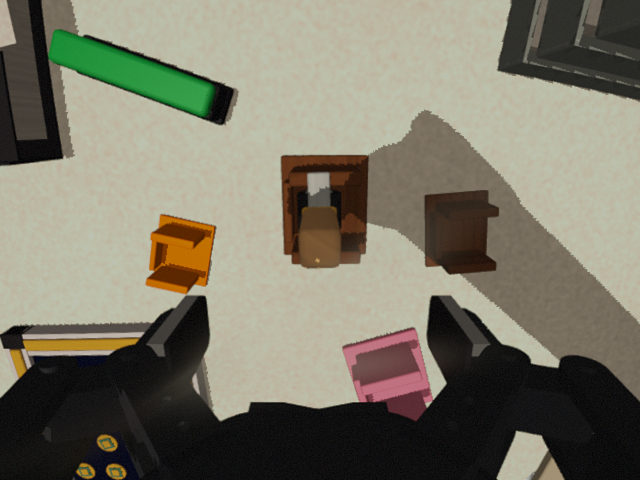

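```bash
python3 - <<'E'
from h import *
T=np.load('w2.npz'); o={'position':T['pos'],'ee_rot':T['q']}
c=cal('wrist',o); W=cloud(c,T['d'])
for v in range(195,275,5): print(v,W[v,319].round(4))
print(proj(c,[[.4843,-.333,.154],[.4843,-.333,.126]]))
m=W[...,2]>.147; m[:195]=0;m[275:]=0;m[:,:290]=0;m[:,350:]=0
print(W[m].mean(0), W[m].min(0),W[m].max(0))
E
```

```text
195 [ 0.4873 -0.3544  0.0714]
200 [ 0.4863 -0.3502  0.0698]
205 [ 0.4853 -0.3461  0.0696]
210 [ 0.4858 -0.3477  0.0978]
215 [ 0.4859 -0.3477  0.1153]
220 [ 0.4859 -0.3475  0.1295]
225 [ 0.486  -0.3477  0.1442]
230 [ 0.4857 -0.3464  0.1512]
235 [ 0.4852 -0.3443  0.1546]
240 [ 0.4845 -0.3414  0.1548]
245 [ 0.4838 -0.3385  0.1553]
250 [ 0.4831 -0.3357  0.156 ]
255 [ 0.4822 -0.3318  0.1535]
260 [ 0.4815 -0.3291  0.1547]
265 [ 0.4808 -0.326   0.1546]
270 [ 4.654e-01 -2.659e-01 -1.000e-04]
[[316.05554795 252.67606578]
 [316.1951616  239.7331663 ]]
[ 0.48345088 -0.33737225  0.15541883] [ 0.46857379 -0.40088099  0.147005  ] [ 0.50002203 -0.32129619  0.36648137]
```

>>> move_arm(deltas=[[0, 0, 0.03, 0, 0, 0, 1], [0, 0, 0.035, 0, 0, 0, 1], [0, 0, 0.03, 0, 0, 0, 1], [0, 0, 0.0215, 0, 0, 0, 1], [0, 0, 0, 0, 0, 0, -1], [0, 0, 0, 0, 0, 0, -1], [0, 0, 0, 0, 0, 0, -1], [0, 0, 0, 0, 0, 0, -1], [0, 0, 0, 0, 0, 0, -1], [0, 0, 0, 0, 0, 0, -1]], force=100)

```text
clock: 3.95
position: [0.4832, -0.336, 0.1082]
ee_rot: [0.788, -0.616, 0.001, 0.0]
ft_force: [-3.2, 0.8, 6.3]
grip_width: 0.292
```

>>> move_arm(deltas=[[0, 0, -0.01, 0, 0, 0, -1], [0, 0, -0.02, 0, 0, 0, -1], [0, 0, -0.03, 0, 0, 0, -1], [0, 0, -0.03, 0, 0, 0, -1], [0, 0, -0.01, 0, 0, 0, -1], [0, 0, 0, 0, 0, 0, -1]])

```text
clock: 4.7
position: [0.4828, -0.3355, 0.2069]
ee_rot: [0.788, -0.616, 0.0, -0.0]
ft_force: [0.4, 0.6, -2.8]
grip_width: 0.294
```

```bash
python3 w.py w3; python3 - <<'E'
from h import *
from workcell import manip,viewer
im,d=viewer.camera('scene'); cv2.imwrite('pics/s3.png',cv2.resize(im[80:260,160:400],None,fx=3,fy=3)[:,:,::-1])
print(manip.get_obs()['joint_pos'].round(3))
E
```

```text
4.7 [ 0.4828089  -0.33554149  0.20690195] [[0.241, -0.97, 0.0], [-0.97, -0.241, -0.0], [0.0, -0.0, -1.0]] [ 0.3895177   0.55882891 -2.77619214]
[ 0.692  0.274 -0.195  1.592  0.055  1.283 -2.409]
```

View pics/w3.png

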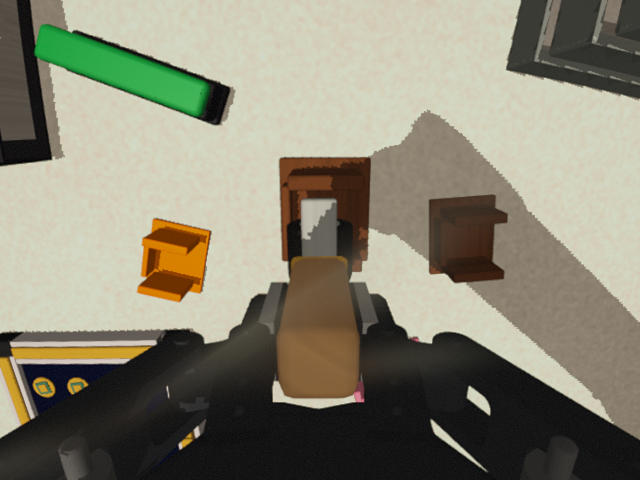

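View pics/s3.png

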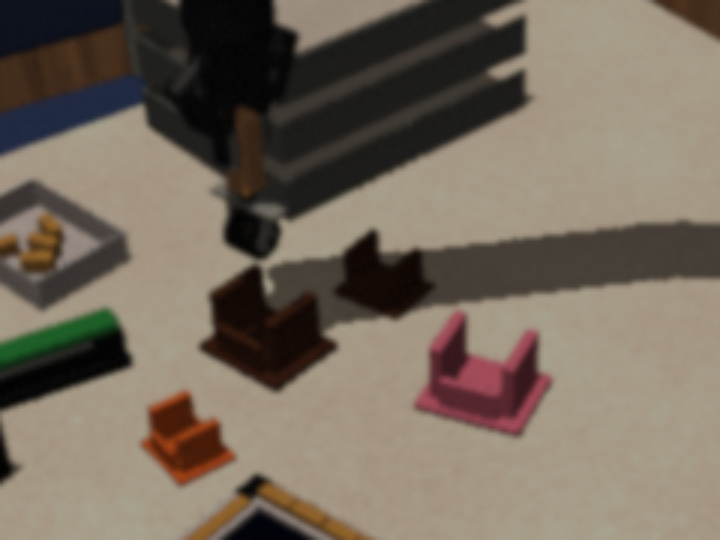

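>>> move_arm(deltas=[[0, 0, 0, 0, 0, -10.25, -1], [0, 0, 0, 0, 0, -10.25, -1], [0, 0, 0, 0, 0, -10.25, -1], [0, 0, 0, 0, 0, -10.25, -1], [0, 0, 0, 0, 0, -10.25, -1], [0, 0, 0, 0, 0, -10.25, -1], [0, 0, 0, 0, 0, -10.25, -1], [0, 0, 0, 0, 0, -10.25, -1], [0, 0, 0, 0, 0, -10.25, -1], [0, 0, 0, 0, 0, 0, -1]])

```text
clock: 6.05
position: [0.4822, -0.3353, 0.2055]
ee_rot: [0.99, 0.14, -0.001, -0.001]
ft_force: [-0.2, 0.3, -3.3]
grip_width: 0.294
```

```bash
cat > go.py <<'E'
import sys
from h import *
from workcell import manip
o=manip.get_obs(); R=Rn.from_quat(o['ee_rot']).as_matrix()
t=np.array([float(x) for x in sys.argv[1:4]])
print('yaw',np.degrees(np.arctan2(R[1,0],R[0,0])),'pos',o['position'].round(4),'d',(R.T@(t-o['position'])).round(4),'q',o['joint_pos'].round(2),'ft',o['ft_force'].round(1),'tilt',np.degrees(np.arccos(-R[2,2])).round(2),'t',o['clock'])
E
python3 go.py .5206 .0929 .16
```

```text
yaw 16.141826264291073 pos [ 0.4822 -0.3353  0.2055] d [ 0.156  -0.4006  0.046 ] q [ 0.85  0.29 -0.39  1.58  0.11  1.29 -0.84] ft [-0.2  0.3 -3.3] tilt 0.12 t 6.05
```

>>> move_arm(deltas=[[0.008, -0.02, 0, 0, 0, 0, -1], [0.016, -0.042, 0, 0, 0, 0, -1], [0.019, -0.049, 0, 0, 0, 0, -1], [0.019, -0.049, 0, 0, 0, 0, -1], [0.019, -0.049, 0.005, 0, 0, 0, -1], [0.019, -0.049, 0.01, 0, 0, 0, -1], [0.019, -0.049, 0.01, 0, 0, 0, -1], [0.019, -0.049, 0.01, 0, 0, 0, -1], [0.012, -0.03, 0.007, 0, 0, 0, -1], [0.006, -0.0146, 0.003, 0, 0, 0, -1]])

```text
clock: 7.3
position: [0.5198, 0.0954, 0.1613]
ee_rot: [0.99, 0.141, -0.0, -0.0]
ft_force: [-1.5, -0.1, -2.4]
grip_width: 0.29
```

```bash
python3 go.py .5206 .0929 .16; python3 w.py w4;  python3 - <<'E'
from h import *
from workcell import manip,viewer
im,d=viewer.camera('scene'); cv2.imwrite('pics/s4.png',cv2.resize(im[160:360,160:400],None,fx=3,fy=3)[:,:,::-1])
E
```

```text
yaw 16.259177872844543 pos [0.5198 0.0954 0.1613] d [0.0001 0.0027 0.0013] q [ 0.34  0.24 -0.69  1.78  0.16  1.18 -1.68] ft [-1.5 -0.1 -2.4] tilt 0.05 t 7.3
7.3 [0.5197593  0.09543772 0.16130394] [[0.96, 0.28, -0.001], [0.28, -0.96, 0.0], [-0.001, -0.001, -1.0]] [-1.47218975 -0.1236635  -2.43261898]
```

View pics/w4.png

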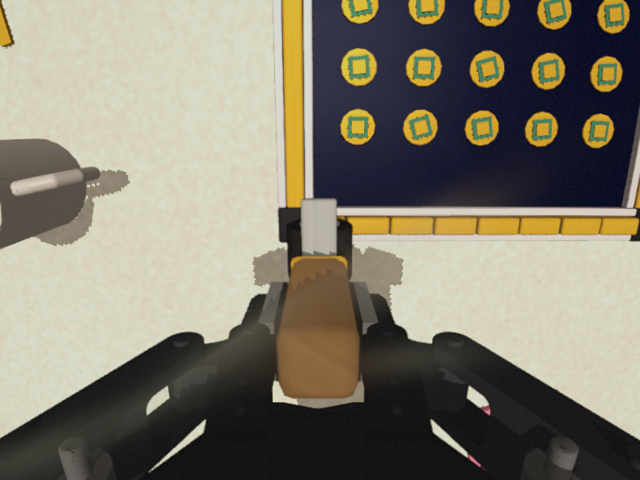

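View pics/s4.png

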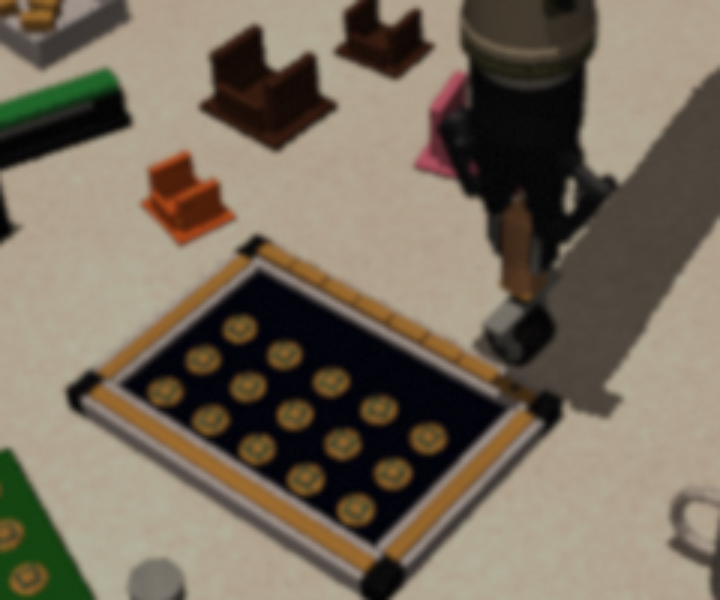

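```bash
python3 - <<'E'
from h import *
T=np.load('w4.npz'); c=cal('wrist',{'position':T['pos'],'ee_rot':T['q']}); W=cloud(c,T['d'])
a=np.radians(16.4); px=np.array([np.cos(a),np.sin(a)]); py=np.array([-px[1],px[0]]); C=np.array([.6463,.0058])
for v in range(200,246,3): 
    w=W[v,500]; print(v,(np.r_[(w[:2]-C)@px,(w[:2]-C)@py,w[2]]*1000).round(1),T['im'][v,500])
for u in range(360,640,15):
    w=np.median(W[221:230,u],axis=0); print(u,(np.r_[(w[:2]-C)@px,(w[:2]-C)@py,w[2]]*1000).round(1))
for u in (272,276,280,284,290,296,302,306,312): 
    w=W[100,u]; print(u,(np.r_[(w[:2]-C)@px,(w[:2]-C)@py,w[2]]*1000).round(1),T['im'][100,u])
print('TCP',(T['pos'][:2]-C)@px,(T['pos'][:2]-C)@py)
E
```

```text
200 [-77.5 -23.   17.3] [45 40 48]
203 [-80.1 -23.7  16.7] [42 36 46]
206 [-82.6 -24.3  16. ] [72 64 64]
209 [-83.7 -21.1  23. ] [215 204 195]
212 [-86.4 -22.1  21.6] [216 209 199]
215 [-88.9 -22.6  21.2] [158 142 123]
218 [-90.  -20.   26.9] [177 132  39]
221 [-91.9 -19.3  28.9] [212 167  51]
224 [-93.8 -18.5  31.1] [212 166  48]
227 [-96.7 -19.9  29.1] [210 164  50]
230 [-98.8 -19.7  30.1] [208 162  46]
233 [-101.8  -21.    28.2] [199 154  47]
236 [-105.9  -24.5   22.1] [216 208 198]
239 [-108.5  -24.9   21.9] [215 205 195]
242 [-117.6  -36.6    0. ] [216 218 197]
245 [-120.2  -36.9    0.2] [217 221 199]
360 [-95.5  89.3  26.9]
375 [-95.4  77.8  27.4]
390 [-95.8  65.9  26. ]
405 [-95.1  54.9  28.7]
420 [-95.1  43.2  28.6]
435 [-95.7  30.9  27. ]
450 [-94.9  20.3  29.4]
465 [-95.2   8.   28.5]
480 [-95.1  -3.4  29.3]
495 [-95.  -15.6  29.9]
510 [-95.  -27.6  29.4]
525 [-95.2 -39.7  28.9]
540 [-95.2 -52.5  28.6]
555 [-95.  -64.7  29.1]
570 [-94.8 -76.5  30. ]
585 [-94.9 -89.8  29.9]
600 [ -94.9 -102.7   29.3]
615 [ -94.9 -116.1   29.5]
630 [ -94.7 -129.1   29.8]
272 [ -1.9 157.1   1.6] [217 214 191]
276 [ -3.6 151.8  22. ] [216 213 204]
280 [ -3.6 148.9  22.5] [217 217 207]
284 [ -3.8 145.9  23.8] [148 112  54]
290 [ -3.8 141.5  24.3] [219 178  50]
296 [ -3.9 137.2  25.4] [219 177  50]
302 [ -3.7 133.   22.6] [169 125  29]
306 [ -3.8 130.1  23.5] [217 220 211]
312 [ -3.5 125.8  18.8] [153 144 134]
TCP -0.09608381382078106 0.12171839818145479
```

>>> move_arm(deltas=[[0, 0.002, 0.015, 0, 0, 0, -1], [0, 0.002, 0.015, 0, 0, 0, -1], [0, 0, 0.008, 0, 0, 0, -1], [0, 0, 0.003, 0, 0, 0, -1], [0, 0, 0.001, 0, 0, 0, -1], [0, 0, 0.001, 0, 0, 0, -1]])

```text
clock: 8.15
position: [0.5221, 0.089, 0.1191]
ee_rot: [0.99, 0.141, 0.0, 0.0]
ft_force: [0.2, -0.6, -1.7]
grip_width: 0.294
```

```bash
python3 go.py .5206 .0929 .118
```

```text
yaw 16.21456061670299 pos [0.5221 0.089  0.1191] d [-0.0003 -0.0042  0.0011] q [ 0.34  0.29 -0.68  1.82  0.2   1.1  -1.7 ] ft [ 0.2 -0.6 -1.7] tilt 0.04 t 8.15
```

>>> move_arm(deltas=[[0, -0.002, 0.001, 0, 0, 0, -1], [0, 0, 0.001, 0, 0, 0, -1], [0, 0, 0, 0, 0, 0, -1]])

```text
clock: 8.52
position: [0.5217, 0.0912, 0.118]
ee_rot: [0.99, 0.141, 0.001, 0.0]
ft_force: [-2.6, 0.1, 8.5]
grip_width: 0.291
```

>>> move_arm(deltas=[[0, 0, 0.001, 0, 0, 0, -1], [0, 0, 0, 0, 0, 0, -1]])

```text
clock: 8.78
position: [0.5221, 0.0912, 0.1178]
ee_rot: [0.99, 0.141, 0.001, 0.0]
ft_force: [-4.7, -2.1, 16.8]
grip_width: 0.293
```

>>> move_arm(deltas=[[0, 0.003, 0.0003, 0, 0, 0, -1], [0, 0.005, 0, 0, 0, 0, -1], [0, 0.005, 0, 0, 0, 0, -1], [0, 0.005, 0, 0, 0, 0, -1], [0, 0.005, 0, 0, 0, 0, -1], [0, 0.005, 0, 0, 0, 0, -1], [0, 0.005, 0, 0, 0, 0, -1]])

```text
clock: 9.65
position: [0.5316, 0.0595, 0.1178]
ee_rot: [0.99, 0.141, 0.001, 0.0]
ft_force: [-4.8, -0.2, 16.6]
grip_width: 0.288
```

```bash
python3 go.py .5878 -.1355 .118;  python3 - <<'E'
from h import *
from workcell import manip,viewer
im,d=viewer.camera('scene'); cv2.imwrite('pics/s5.png',cv2.resize(im[160:360,160:400],None,fx=3,fy=3)[:,:,::-1])
E
```

```text
yaw 16.227747821815992 pos [0.5316 0.0595 0.1178] d [-0.0006  0.2029 -0.    ] q [ 0.38  0.3  -0.66  1.81  0.2   1.1  -1.64] ft [-4.8 -0.2 16.6] tilt 0.16 t 9.65
```

View pics/s5.png

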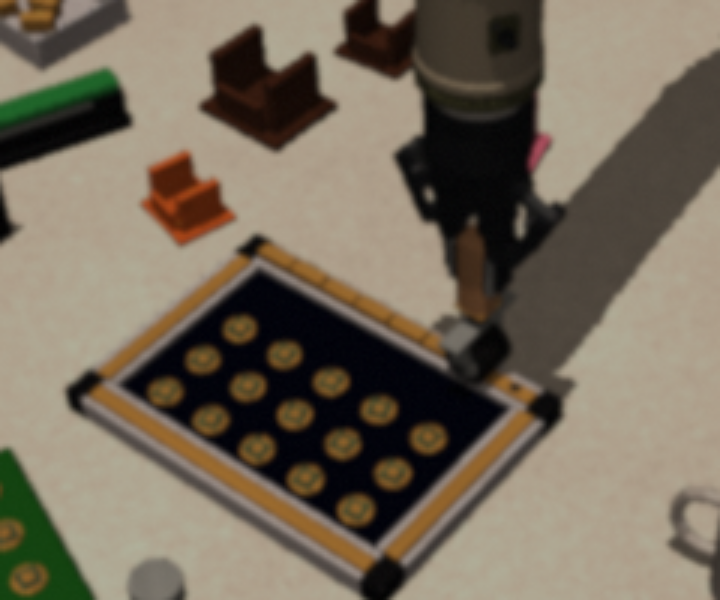

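>>> move_arm(deltas=[[0, 0.005, 0, 0, 0, 0, -1], [0, 0.005, 0, 0, 0, 0, -1], [0, 0.005, 0, 0, 0, 0, -1], [0, 0.005, 0, 0, 0, 0, -1], [0, 0.005, 0, 0, 0, 0, -1], [0, 0.005, 0, 0, 0, 0, -1], [0, 0.005, 0, 0, 0, 0, -1], [0, 0.005, 0, 0, 0, 0, -1], [0, 0.005, 0, 0, 0, 0, -1], [0, 0.005, 0, 0, 0, 0, -1]])

```text
clock: 10.95
position: [0.5458, 0.012, 0.1178]
ee_rot: [0.99, 0.141, 0.002, 0.0]
ft_force: [-3.1, 0.9, 13.1]
grip_width: 0.294
```

```bash
python3 go.py .5878 -.1355 .118
```

```text
yaw 16.2548352092833 pos [0.5458 0.012  0.1178] d [-1.000e-03  1.533e-01 -1.000e-04] q [ 0.44  0.32 -0.63  1.78  0.21  1.1  -1.55] ft [-3.1  0.9 13.1] tilt 0.19 t 10.95
```

>>> move_arm(deltas=[[0, 0.005, 0.0005, 0, 0, 0, -1], [0, 0.005, 0, 0, 0, 0, -1], [0, 0.005, 0, 0, 0, 0, -1], [0, 0.005, 0, 0, 0, 0, -1], [0, 0.005, 0, 0, 0, 0, -1], [0, 0.005, 0, 0, 0, 0, -1], [0, 0.005, 0, 0, 0, 0, -1], [0, 0.005, 0, 0, 0, 0, -1], [0, 0.005, 0, 0, 0, 0, -1], [0, 0.005, 0, 0, 0, 0, -1]])

```text
clock: 12.2
position: [0.5604, -0.0367, 0.1178]
ee_rot: [0.99, 0.141, 0.002, 0.001]
ft_force: [-2.8, -0.1, 15.1]
grip_width: 0.296
```

```bash
python3 go.py .5878 -.1355 .118; python3 w.py w6
```

```text
yaw 16.224089268492566 pos [ 0.5604 -0.0367  0.1178] d [-0.0013  0.1025 -0.    ] q [ 0.49  0.34 -0.6   1.75  0.22  1.11 -1.46] ft [-2.8 -0.1 15.1] tilt 0.28 t 12.2
12.2 [ 0.56044087 -0.03671195  0.11779215] [[0.96, 0.279, 0.005], [0.279, -0.96, -0.001], [0.004, 0.002, -1.0]] [-2.84281139 -0.05769339 15.13317786]
```

View pics/w6.png

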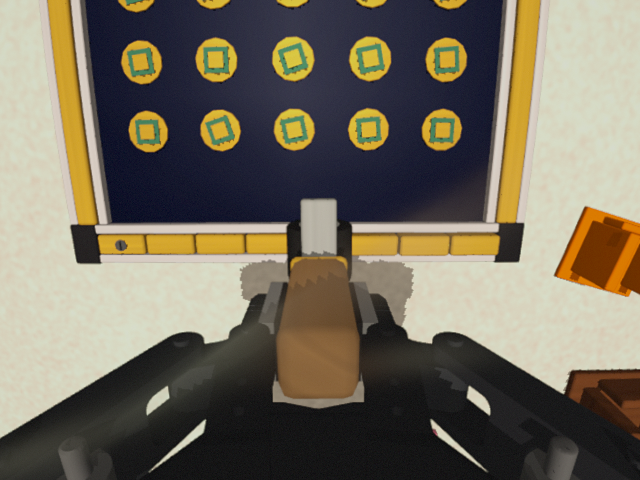

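Sections 1–3 left of the wheel (147–290, row 244) look flush; 5–7 on the right (355–500) are still proud. Continuing.

>>> move_arm(deltas=[[-0.0004, 0.005, 0, 0, 0, 0, -1], [-0.0004, 0.005, 0, 0, 0, 0, -1], [-0.0004, 0.005, 0, 0, 0, 0, -1], [0, 0.005, 0.0003, 0, 0, 0, -1], [0, 0.005, 0, 0, 0, 0, -1], [0, 0.005, 0, 0, 0, 0, -1], [0, 0.005, 0, 0, 0, 0, -1], [0, 0.005, 0, 0, 0, 0, -1], [0, 0.005, 0, 0, 0, 0, -1], [0, 0.005, 0, 0, 0, 0, -1]])

```text
clock: 13.5
position: [0.574, -0.0839, 0.1179]
ee_rot: [0.99, 0.142, 0.003, 0.0]
ft_force: [0.0, 1.7, 15.1]
grip_width: 0.29
```

```bash
python3 go.py .5878 -.1355 .118
```

```text
yaw 16.282430254571906 pos [ 0.574  -0.0839  0.1179] d [-0.0012  0.0534 -0.0001] q [ 0.54  0.38 -0.57  1.7   0.22  1.12 -1.38] ft [ 0.   1.7 15.1] tilt 0.37 t 13.5
```

>>> move_arm(deltas=[[-0.0003, 0.005, 0.0003, 0, 0, 0, -1], [-0.0003, 0.005, 0, 0, 0, 0, -1], [0, 0.005, 0, 0, 0, 0, -1], [0, 0.005, 0, 0, 0, 0, -1], [0, 0.005, 0, 0, 0, 0, -1], [0, 0.005, 0, 0, 0, 0, -1], [0, 0.005, 0, 0, 0, 0, -1], [0, 0.005, 0, 0, 0, 0, -1], [0, 0.005, 0, 0, 0, 0, -1], [0, 0.005, 0, 0, 0, 0, -1]])

```text
clock: 14.75
position: [0.5882, -0.1328, 0.1179]
ee_rot: [0.99, 0.141, 0.004, 0.001]
ft_force: [3.4, 2.2, 13.7]
grip_width: 0.291
```

```bash
python3 go.py .5878 -.1355 .118
```

```text
yaw 16.2570472026649 pos [ 0.5882 -0.1328  0.1179] d [-0.0011  0.0025 -0.0001] q [ 0.58  0.42 -0.55  1.64  0.23  1.14 -1.31] ft [ 3.4  2.2 13.7] tilt 0.48 t 14.75
```

>>> move_arm(deltas=[[0, 0.003, 0.0005, 0, 0, 0, -1], [0, 0.002, 0, 0, 0, 0, -1], [0, 0, 0, 0, 0, 0, -1], [0, 0, -0.005, 0, 0, 0, -1], [0, 0, -0.025, 0, 0, 0, -1], [0, 0, -0.03, 0, 0, 0, -1], [0, -0.01, -0.02, 0, 0, 0, -1], [-0.03, 0, -0.01, 0, 0, 0, -1], [-0.03, 0, 0, 0, 0, 0, -1], [0, 0, 0, 0, 0, 0, -1]])

```text
clock: 16.0
position: [0.5237, -0.1459, 0.2038]
ee_rot: [0.99, 0.14, -0.001, 0.001]
ft_force: [-0.5, 0.5, -2.7]
grip_width: 0.294
```

```bash
python3 go.py .4768 -.3343 .21; python3 w.py w7; python3 - <<'E'
from h import *
T=np.load('w7.npz'); c=cal('wrist',{'position':T['pos'],'ee_rot':T['q']}); W=cloud(c,T['d'])
a=np.radians(16.4); px=np.array([np.cos(a),np.sin(a)]); py=np.array([-px[1],px[0]]); C=np.array([.6463,.0058])
X=(W[...,:2]-C)@px; Y=(W[...,:2]-C)@py; Z=W[...,2]
for k in range(8):
    y=.119-.034*k; m=(abs(Y-y)<.012)&(abs(X+.096)<.004); print(k,m.sum(),np.median(Z[m]) if m.any() else None)
m=(abs(X-.096)<.004)&(abs(Y)<.1); print('far',m.sum(),np.median(Z[m]))
for s in(.141,-.141):
    m=(abs(Y-s)<.004)&(abs(X)<.06); print('side',m.sum(),np.median(Z[m]))
E
```

```text
yaw 16.122726061201785 pos [ 0.5237 -0.1459  0.2038] d [-0.0974  0.168  -0.0059] q [ 0.68  0.22 -0.57  1.69  0.12  1.27 -1.2 ] ft [-0.5  0.5 -2.7] tilt 0.11 t 16.0
16.0 [ 0.52369582 -0.14586966  0.20384563] [[0.961, 0.278, -0.001], [0.278, -0.961, -0.001], [-0.002, 0.001, -1.0]] [-0.52849552  0.48977075 -2.67042175]
0 240 0.024415193336671
1 243 0.024272219014981944
2 246 0.024368972891143925
3 259 0.02426776738545705
4 278 0.02440053267557077
5 257 0.024287535735571908
6 279 0.024287004024869774
7 289 0.024477295085358564
far 0 nan
side 842 0.024186373921818743
side 944 0.024276266190709522
  return _methods._mean(a, axis=axis, dtype=dtype,
  ret = ret.dtype.type(ret / rcount)
```

View pics/w7.png

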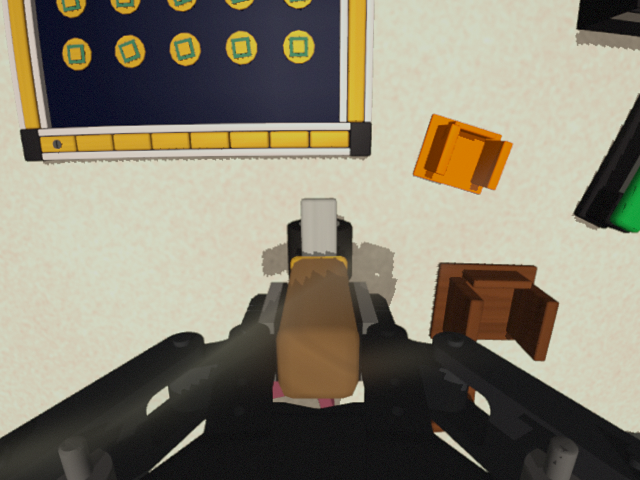

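All seven sections read 24.3–24.5 mm, the same as the side strips, and the roller sits in the hand as it did after lifting. Returning it to the stand.

>>> move_arm(deltas=[[-0.012, 0.0214, 0, 0, 0, 0, -1], [-0.02, 0.038, 0, 0, 0, 0, -1], [-0.022, 0.041, -0.004, 0, 0, 0, -1], [-0.02, 0.038, 0, 0, 0, 0, -1], [-0.0178, 0.033, 0, 0, 0, 0, -1], [0, 0, 0, 0, 0, 10.25, -1], [0, 0, 0, 0, 0, 10.25, -1], [0, 0, 0, 0, 0, 10.25, -1], [0, 0, 0, 0, 0, 10.25, -1], [0, 0, 0, 0, 0, 10.25, -1]])

```text
clock: 17.3
position: [0.4862, -0.3346, 0.2074]
ee_rot: [0.953, -0.303, -0.0, -0.0]
ft_force: [0.5, -0.7, -2.3]
grip_width: 0.296
```

>>> move_arm(deltas=[[0, 0, 0, 0, 0, 10.25, -1], [0, 0, 0, 0, 0, 10.25, -1], [0, 0, 0, 0, 0, 10.25, -1], [0, 0, 0, 0, 0, 10.2, -1], [0, 0, 0, 0, 0, 0, -1], [0, 0, 0, 0, 0, 0, -1]])

```text
clock: 18.05
position: [0.4857, -0.3351, 0.2076]
ee_rot: [0.79, -0.614, -0.0, -0.0]
ft_force: [0.1, -0.7, -3.6]
grip_width: 0.292
```

```bash
python3 go.py .4832 -.336 .208; python3 w.py w8
```

```text
yaw -75.71168052213585 pos [ 0.4857 -0.3351  0.2076] d [ 0.0003  0.0027 -0.0004] q [ 0.73  0.28 -0.24  1.58  0.07  1.29 -2.42] ft [ 0.1 -0.7 -3.6] tilt 0.03 t 18.05
18.05 [ 0.48570577 -0.3350846   0.2076211 ] [[0.247, -0.969, -0.0], [-0.969, -0.247, 0.0], [-0.0, 0.0, -1.0]] [ 0.05239675 -0.7094883  -3.62844158]
```

View pics/w8.png

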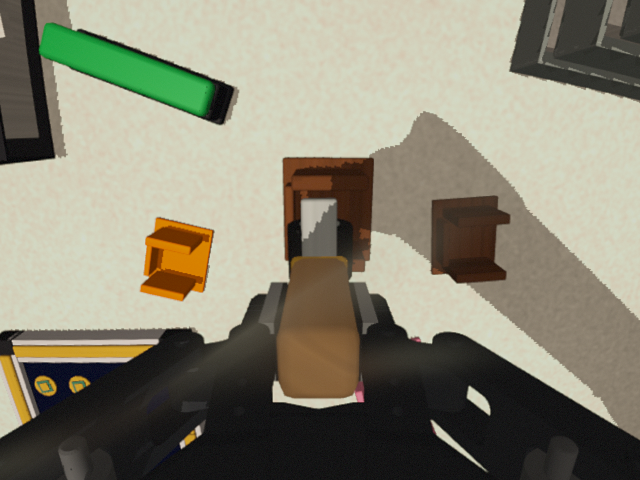

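>>> move_arm(deltas=[[0, 0.005, 0, 0, 0, 0, -1], [0, 0, 0.02, 0, 0, 0, -1], [0, 0, 0.025, 0, 0, 0, -1], [0, 0, 0.025, 0, 0, 0, -1], [0, 0, 0.015, 0, 0, 0, -1], [0, 0, 0.008, 0, 0, 0, -1], [0, 0, 0.003, 0, 0, 0, -1], [0, 0, 0, 0, 0, 0, -1]])

```text
clock: 19.1
position: [0.4807, -0.337, 0.1124]
ee_rot: [0.788, -0.615, 0.0, -0.0]
ft_force: [0.0, 0.3, -3.2]
grip_width: 0.291
```

```bash
python3 go.py .4832 -.336 .108
```

```text
yaw -75.9765378248223 pos [ 0.4807 -0.337   0.1124] d [-0.0004 -0.0027  0.0044] q [ 0.73  0.35 -0.24  1.7   0.09  1.1  -2.43] ft [ 0.   0.3 -3.2] tilt 0.05 t 19.1
```

>>> move_arm(deltas=[[0, 0, 0.002, 0, 0, 0, -1], [0, 0, 0.001, 0, 0, 0, -1], [0, 0, 0.001, 0, 0, 0, -1], [0, 0, 0, 0, 0, 0, -1]])

```text
clock: 19.6
position: [0.4806, -0.3369, 0.1083]
ee_rot: [0.788, -0.616, 0.0, 0.0]
ft_force: [-2.0, 0.1, 0.6]
grip_width: 0.292
```

>>> move_arm(deltas=[[0, 0, 0.0003, 0, 0, 0, -1], [0, 0, 0, 0, 0, 0, -0.2], [0, 0, 0, 0, 0, 0, 0.2], [0, 0, 0, 0, 0, 0, 1], [0, 0, 0, 0, 0, 0, 1], [0, 0, 0, 0, 0, 0, 1], [0, 0, 0, 0, 0, 0, 1], [0, 0, 0, 0, 0, 0, 1]])

```text
clock: 20.6
position: [0.4804, -0.3368, 0.1076]
ee_rot: [0.788, -0.616, 0.0, 0.0]
ft_force: [0.2, -0.3, -0.3]
grip_width: 1.0
```

>>> move_arm(deltas=[[0, 0, -0.01, 0, 0, 0, 1], [0, 0, -0.02, 0, 0, 0, 1], [0, 0, -0.03, 0, 0, 0, 1], [0, 0, -0.03, 0, 0, 0, 1], [-0.02, 0, -0.03, 0, 0, 0, 1], [-0.02, 0, -0.02, 0, 0, 0, 1], [0, 0, 0, 0, 0, 0, 1]])

```text
clock: 21.48
position: [0.4718, -0.2972, 0.2502]
ee_rot: [0.789, -0.615, 0.002, -0.0]
ft_force: [1.1, -1.0, -0.7]
grip_width: 1.002
```

```bash
python3 w.py w9; python3 - <<'E'
from h import *
from workcell import manip,viewer
for n in('scene','top'):
    im,d=viewer.camera(n); np.savez(n+'9.npz',im=im,d=d)
    if n=='scene': cv2.imwrite('pics/s9.png',cv2.resize(im[130:290,180:420],None,fx=3,fy=3,interpolation=cv2.INTER_CUBIC)[:,:,::-1])
    else: cv2.imwrite('pics/t9.png',im[:,:,::-1])
T=np.load('w9.npz'); c=cal('wrist',{'position':T['pos'],'ee_rot':T['q']}); W=cloud(c,T['d'])
near=np.hypot(W[...,0]-.4768,W[...,1]+.3343)<.06
z=W[...,2]
m=near&(z>.148)&(z<.165); print('handle top',m.sum(),np.median(W[m],0))
im=T['im'].astype(int); g=near&(np.ptp(im,axis=2)<25)&(im[...,0]>110)&(abs(z-.07)<.006); print('bar z',g.sum(),np.median(z[g]),cv2.minAreaRect((W[g][:,:2]*1000).astype(np.float32)))
m=near&(z>.004)&(z<.012); print('base',cv2.minAreaRect((W[m][:,:2]*1000).astype(np.float32)))
E
```

```text
21.475 [ 0.47176645 -0.29724016  0.25018651] [[0.244, -0.97, 0.004], [-0.97, -0.244, -0.002], [0.003, -0.003, -1.0]] [ 1.09874355 -1.03337049 -0.72788518]
handle top 1482 [ 0.48085653 -0.33642076  0.15371402]
bar z 634 0.07033972970993166 ((480.849853515625, -336.2792053222656), (17.087547302246094, 74.42552947998047), 14.091007232666016)
base ((477.192626953125, -335.1809997558594), (84.47776794433594, 97.47404479980469), 14.184335708618164)
```

View pics/w9.png

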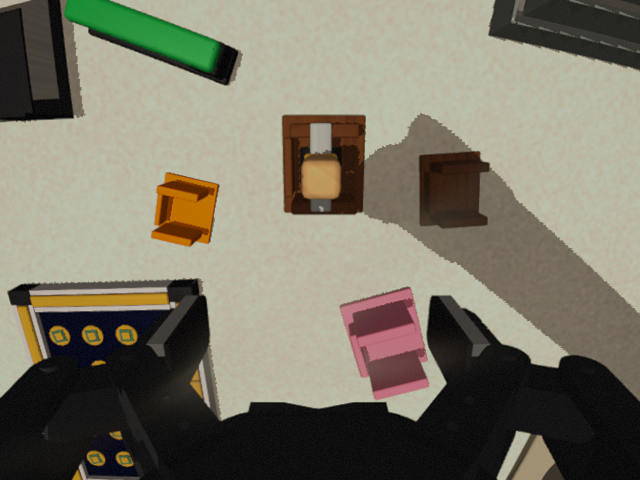

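View pics/s9.png

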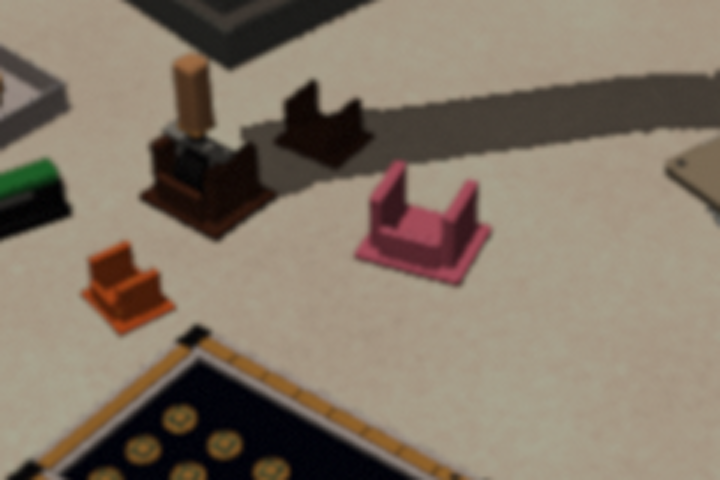

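View pics/t9.png

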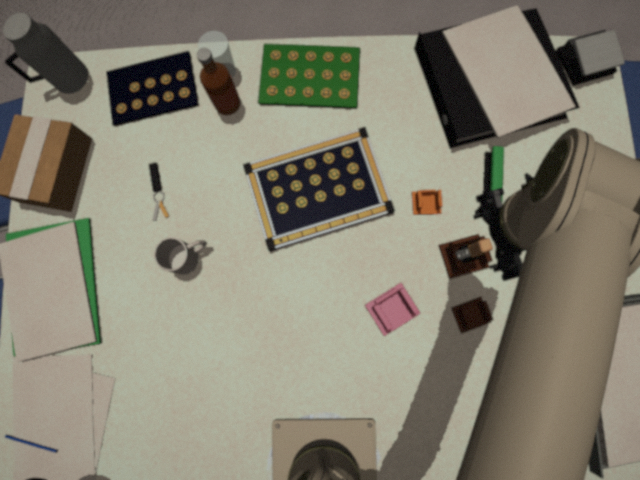

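```bash
python3 -c "
from workcell import manip
print(manip.hand_in())"
```

```text
the job is handed in; nothing more can be done
None
```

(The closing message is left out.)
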